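# Put the scanner away in its charging locker and lock the hatch

## Robot

A 6-joint arm with a two-finger parallel gripper is mounted at the origin on the work surface; the furniture and walls round the work are solid. World frame = base frame: x ahead of the robot, y to its left, z up, the work surface at z = 0. Lengths are in m, angles in rad, forces in N, time in s.
With the tool pointing down it reaches from about 0.275 to 0.725 m from the base axis. Payload 5.6 kg.
Tool frame: the origin (TCP) lies on the centre line of the jaws, within the pads' length; the fingertips stand 8 mm ahead of it and the grasp point (between the pads) lies 11 mm behind it; z points along the fingers, y is the line along which they close (so a half turn about z gives the same grasp; the last joint's range is limited). The gripper opens to 85 mm and grips with 20 to 120 N. Pads are 22 mm wide; open, the fingers measure 114 mm over their backs; the gripper's body (76 mm by 85 mm) begins 54 mm behind the grasp point. The pads swing forward as they close: fully open they stand 13 mm farther back than shut.
Start: joints at [1.589, 0.255, 0.108, 0, -1.424, -0.285], TCP at [0.145, 0.531, 0.239] pointing down, gripper open.
Joint ranges: [-2.95, 2.95], [-1.21, 1.97], [-1.09, 1.5], [-2.87, 1.71], [-2.94, -0.07], [-3.05, 3.05]. Speed limits (rad/s): [2.57, 2.57, 3.14, 3.14, 3.14, 3.14].

## Interface

Orientations are given as a unit quaternion [w, x, y, z].
In Python, from rig import manip, capture, get_calibration, order gives the robot as it stands. The module is installed in compiled form; this text tells all that it offers.
- The arm moves only by the tool send_rows, never from a script. Its argument "motion" is text: rows parted by semicolons, each of 6 numbers parted by spaces: the shift along the tool's x, y, z in cm, then the turn, a rotation vector about the tool's x, y, z in degrees. A call has 1 to 8 rows; each row is the pose to reach, as a shift and turn from the pose commanded when the call began, along the tool's axes at that moment; what a row does not reach only later rows make up. A row lasts 1/10 s, in which the tool goes at most 50 mm and 8.59 degrees, less where a joint would pass 70% of its speed; a pose out of reach is approached as far as the arm can. A call with a gripper value outside its range is refused whole. "claw" is the opening, from 0 (shut) to 1 (fully open), set as the call begins (left out, the last holds). The fingers move at their own pace and stop on an object; "squeeze" is the grip in N (left out, the last holds). Time passes only in rows, so rows that repeat a pose let the fingers close. It gives the time, the measured TCP pose, the force, the opening and the grip force at its end, in the units of the state.
- manip.get_obs(): the state, without advancing time (a new reading comes with each control period).
- capture(name): name is "scene" or "top"; returns (picture, depth): 480x640x3 uint8, blue, green, red; 480x640 float32, m along the optical axis (not along the pixel's ray), 0 where there is no reading.
- get_calibration(name): a dict with "K" (3x3 intrinsics, pixels), "extrinsics" (4x4, takes a point from camera to world coordinates). Camera axes: x right, y up, looking along -z (the intrinsics and any distortion apply to the point x, -y, -z); pixel columns grow to the right and rows downward; lengths in m; the calibration is good to about 2 mm. A picture is of the moment at which its call begins. get_calibration takes no time and is no camera call.
- order.job_done(): hands the job in; it is judged then, once.
The state is a dict: "time_s": time; "joint_positions": joint angles; "joint_velocities": joint speeds; "joint_efforts": joint torques, N m; "ee_pos": TCP position; "tcp_rot": TCP orientation; "ft_force": force on the tool from outside, world axes, zero at the start; "wrist_torque": the same for the moment, N m; "gripper_width": finger opening in m; "finger_force": force on a finger pad.
Only numpy, scipy, OpenCV 4.12 (cv2) and the standard library are available. Lean on these libraries where they do the work, as an engineer would, in place of code of your own. Each camera call takes 0.05 s, during which the arm holds its last target. There are 200 camera calls.

## Task

Put the handheld scanner away in the grey charging locker: it is longer than the hatch opening, so tip it and pass its head in under the fixed deck, then lay it down flat and straight on the locker's floor and let go of it. Then shut the blue hatch and turn its T-handle back or forth until the sprung bolt shoots fully out through the front wall, and let go. Leave the other things on the bench where they are.

Things in the scene. Friction and masses are not known exactly. Their poses are not given: they have to be found in the camera images.
- scanner: grey handheld scanner lying on its back, 172 long (x) x 45 wide (y) x 38 mm tall, 0.15 to 0.25 kg. Origin: centre of its flat underside; +x points to its head, z up. Full width and height in the middle; its tail end (-x) tapers to 25 mm tall, its head is 33 mm tall. Grip across the width near or just behind the middle. Beside it 55 mm are clear each way of its centre line
- scanner_head (a point): the scanner's head, 80 mm ahead of its origin and 18 mm above its underside, axes as the scanner's
- locker: grey sheet-steel charging locker screwed down, 222 (x) x 160 (y) x 66 mm tall, sheet 4 mm thick; inside 214 x 152 mm, floor at z 4, walls to z 66. Origin: centre of its underside; -x is its front. Its top is open from the front wall (inner face at x -107) to x +42, over the full inside width; a fixed deck roofs the rest
- deck_edge (a point): middle of the lower front edge of the locker's fixed deck: locker x 42, y 0, z 62 mm, axes as the locker's. The deck (4 mm thick) runs back to x 111. Below it two black guides, tops at z 38, take the scanner's head: 60 mm apart from x 45 to 102, flared to about 80 mm apart at x 23
- hatch (a joint): the locker's blue steel hatch, 154 x 160 x 4 mm, hinged on the deck's edge (locker x +42, z 67.5). 0 = shut, grows as it opens; 1.57 upright, starts leaning back at 1.65 to 1.88, stops at 2.0 rad. A stiff hinge holds it open; below about 1.2 rad it falls shut by itself, damped, in about 1 s.
- hatch_edge (a point): middle of the hatch's free edge, 155 mm from the hinge; when shut it lies at the locker's front. Axes as the locker's when shut
- lock_handle (a joint): black T-handle of the hatch's lock: angle in rad about the hatch's normal, anticlockwise from above positive, 0 = bar across the locker (along y); turns from -1.3 to 1.3 with about 0.1 N m. Two hidden angles release the bolt, one each way, 0.25 to 1.25 rad from the start and 1.5 rad apart; the bolt springs out there (within 0.07 rad of it) and the handle, with 0.2 rad of play left, is then blocked
- handle_grip (a point): middle of the T-handle's bar: bar 62 long (y), 14 wide (x), 20 mm tall (z); on the handle's axis, 28 mm above the hatch's outer face, 18 mm clear below the bar. When shut it lies at locker x -75, y 0, z 98. Turns with the handle
- lock_bolt (a joint): sprung steel bolt in the hatch's lock case: 0 = drawn back, 0.014 m = fully out through the slot in the locker's front wall, standing about 7 mm proud of it. It springs out by itself when the T-handle reaches a release angle
- blue_screwdriver: blue screwdriver, 170 x 24 x 24 mm, lying beside the scanner; leave alone. Origin: middle of its underside, x along its length
- glue_bottle: small white glue bottle with a red cap, 45 mm across, 88 mm tall, standing behind the scanner's tail; leave alone. Origin: centre of its underside
- tape_yellow: yellow tape roll lying flat, 100 mm across, 48 mm tall, on the bench; leave alone. Origin: centre of its underside
- yellow_cup: yellow plastic cup, 79 mm across, 93 mm tall, on the bench; leave alone. Origin: centre of its underside
- tape_blue: blue tape roll lying flat, 84 mm across, 19 mm tall, on the bench; leave alone. Origin: centre of its underside

How it is judged:
By the outcome, as a careful person would: the job done as asked, in the order asked, and still so for the second after the job is handed in, with the robot touching nothing.
It also fails if it takes over 67 s, if anything falls off the work surface, if the arm or the gripper's body presses on something with over 40 N, if the wrist force passes 120 N, or if a joint passes its speed limit or range.

## Working session

There is one attempt and no reset: what is moved stays moved. The work goes in short steps, Python scripts to look and compute and a tool call to move; the robot and the scene stay as the last step left them, time stands still between calls to the robot, and variables do not carry over. Pictures are saved under pics/ and viewed, at most 10 in all, crops included, and the job is handed in when it is done.

Besides the shell and the picture viewer there is one more tool, called as a command line: name --argument value ..., lists and objects as JSON in quotes. send_rows: Moves the arm, as the interface text tells. Its arguments: {"type":"object","properties":{"motion":{"type":"string"},"claw":{"type":"number"},"squeeze":{"type":"number"}},"required":["motion"]}

```bash
mkdir -p pics; cat > h.py <<'E'
import numpy as np, cv2
from rig import manip, capture, get_calibration, order
from scipy.spatial.transform import Rotation as R
def cloud(n):
    im,d=capture(n); c=get_calibration(n); K=np.array(c["K"]);T=np.array(c["extrinsics"])
    v,u=np.mgrid[0:480,0:640]
    p=np.stack([(u-K[0,2])/K[0,0]*d,-(v-K[1,2])/K[1,1]*d,-d],-1)
    P=p@T[:3,:3].T+T[:3,3]; P[d==0]=np.nan
    return im,P
def st():
    o=manip.get_obs(); q=np.array(o["tcp_rot"]); return o,np.array(o["ee_pos"]),R.from_quat(q[[1,2,3,0]])
E
python3 - <<'E'
from h import *
for n in("scene","top"):
    im,P=cloud(n); cv2.imwrite(f"pics/{n}0.png",im); np.save(f"{n}0.npy",P)
    print(get_calibration(n))
o,p,r=st();print(o,r.as_matrix())
E
```

```text
{'K': array([[508.40852254,   0.        , 319.81774403],
       [  0.        , 508.40852254, 240.40851966],
       [  0.        ,   0.        ,   1.        ]]), 'extrinsics': array([[ 0.9360292 , -0.23074932,  0.26571432,  0.87448769],
       [ 0.35182681,  0.59597805, -0.72182274, -0.76123008],
       [ 0.00820021,  0.76913258,  0.63903665,  0.86067909],
       [ 0.        ,  0.        ,  0.        ,  1.        ]])}
{'K': array([[473.60810399,   0.        , 309.13089434],
       [  0.        , 473.60810399, 247.11699651],
       [  0.        ,   0.        ,   1.        ]]), 'extrinsics': array([[ 0.00290229,  0.96927264, -0.2459718 ,  0.33006394],
       [-0.99999054,  0.00360976,  0.00242538,  0.07589233],
       [ 0.00323875,  0.24596243,  0.96927395,  1.07915884],
       [ 0.        ,  0.        ,  0.        ,  1.        ]])}
{'time_s': 0.1, 'joint_positions': array([ 1.58855845e+00,  2.55690726e-01,  1.07161685e-01, -3.91242924e-04,
       -1.42390459e+00, -2.84616181e-01]), 'joint_velocities': array([ 0.00020341, -0.00196423,  0.00128255,  0.00098557,  0.0001129 ,
       -0.00065223]), 'joint_efforts': array([-1.73706878e-03, -3.87606347e+01,  2.38473219e+01,  5.37780851e+00,
       -3.82629602e-03,  9.00766565e-06]), 'ee_pos': array([0.14486974, 0.53014729, 0.23850039]), 'tcp_rot': array([ 8.38456906e-04,  9.91107631e-01, -1.33059971e-01, -6.79835754e-05]), 'ft_force': array([-0.14455068,  0.27560881,  0.36955426]), 'wrist_torque': array([0.02520654, 0.01225593, 0.0108333 ]), 'finger_force': 0.0, 'gripper_width': 0.08562512930579459} [[ 9.64590079e-01 -2.63753391e-01 -3.57888184e-04]
 [-2.63753619e-01 -9.64588682e-01 -1.64391029e-03]
 [ 8.83720225e-05  1.68009386e-03 -9.99998585e-01]]
```

View pics/scene0.png

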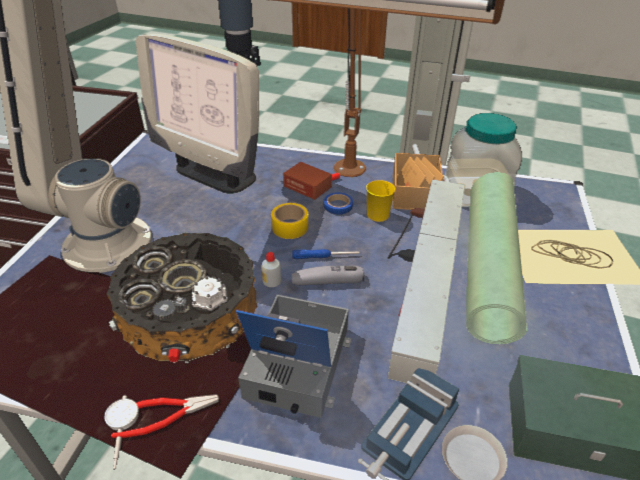

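View pics/top0.png

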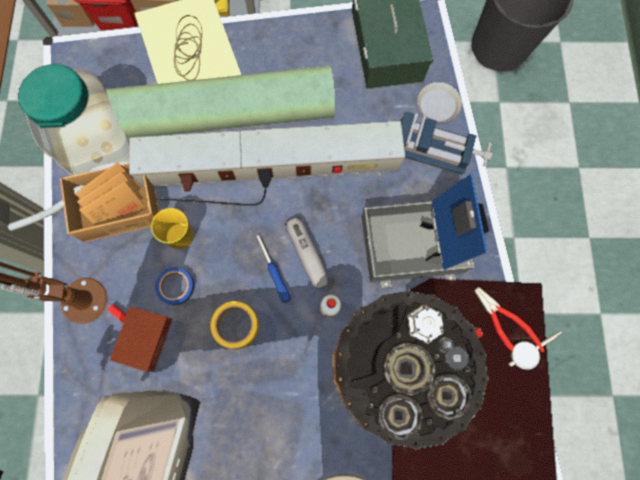

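The scene view shows the scanner at about (328,275) with its head to the right, and the locker at (290,350) with the hatch open. In the top view the scanner runs from its head (292,222) to its tail (320,285). The glue bottle is at (330,305). The locker spans (365..485, 200..280), with its deck to the right.

```bash
python3 - <<'E'
from h import *
t=np.load("top0.npy"); s=np.load("scene0.npy")
it=cv2.imread("pics/top0.png"); 
for n,(u,v) in dict(sc=(306,250),head=(292,222),tail=(318,282),locfl=(400,240),frontwall=(367,240),deck=(465,262),hatch=(470,215),bottle=(331,303)).items(): print(n,t[v,u].round(4))
allp=np.vstack([t.reshape(-1,3),s.reshape(-1,3)])
src=np.r_[np.zeros(307200),np.ones(307200)]
ok=np.isfinite(allp).all(1); allp=allp[ok];src=src[ok]
c=t[250,306]
def box(P,nm):
    r=cv2.minAreaRect((P[:,:2]*1000).astype(np.float32)); print(nm,len(P),r, "zmax",np.percentile(P[:,2],98).round(4), cv2.boxPoints(r).round(0).tolist())
for k in (0,1):
    m=(src==k)&(np.abs(allp[:,0]-c[0])<.1)&(np.abs(allp[:,1]-c[1])<.07)&(allp[:,2]>.012)
    box(allp[m],"scanner-ish%d"%k)
# label image of heights in the region for the top
l=t[240,400]
for k in (0,1):
    m=(src==k)&(np.abs(allp[:,0]-l[0])<.16)&(np.abs(allp[:,1]-l[1])<.25)&(np.abs(allp[:,2]-.066)<.004)
    box(allp[m],"rim%d"%k)
# connected components height mask
H=(t[...,2]>.012)&(t[...,2]<.05)
n,lab,stt,cen=cv2.connectedComponentsWithStats(H.astype(np.uint8))
for nm,(u,v) in dict(sc=(306,250),sd=(278,285)).items():
    P=t[lab==lab[v,u]]; box(P,nm)
big=cv2.resize(cv2.imread("pics/scene0.png")[230:420,220:380],None,fx=3.1,fy=3.1,interpolation=cv2.INTER_CUBIC); cv2.imwrite("pics/c1.png",big)
big=cv2.resize(it[180:320,240:500],None,fx=3,fy=3,interpolation=cv2.INTER_CUBIC); cv2.imwrite("pics/c2.png",big)
E
```

```text
sc [0.5879 0.0804 0.0366]
head [0.6557 0.1131 0.0317]
tail [0.5166 0.053  0.0245]
locfl [ 0.6218 -0.1411  0.001 ]
frontwall [ 0.6108 -0.0581  0.0405]
deck [ 0.5544 -0.2679  0.0676]
hatch [ 0.6163 -0.237   0.2082]
bottle [0.461  0.0272 0.0873]
scanner-ish0 1533 ((572.5042724609375, 111.20518493652344), (173.07591247558594, 117.6734619140625), 21.250444412231445) zmax 0.0411 [[471.0, 135.0], [513.0, 25.0], [674.0, 88.0], [632.0, 197.0]]
scanner-ish1 1258 ((573.544677734375, 107.111572265625), (169.73570251464844, 116.68247985839844), 22.79239273071289) zmax 0.0392 [[473.0, 128.0], [518.0, 20.0], [674.0, 86.0], [629.0, 194.0]]
rim0 669 ((654.3201904296875, -91.56483459472656), (323.5950012207031, 341.41766357421875), 11.903739929199219) zmax 0.0695 [[461.0, 42.0], [531.0, -292.0], [848.0, -225.0], [777.0, 109.0]]
rim1 3135 ((570.81982421875, -122.46923828125), (230.02207946777344, 329.0234069824219), 5.437535285949707) zmax 0.0688 [[441.0, 30.0], [472.0, -297.0], [701.0, -275.0], [670.0, 52.0]]
sc 1336 ((585.563232421875, 77.95246124267578), (172.26451110839844, 44.04969787597656), 24.518098831176758) zmax 0.0412 [[498.0, 62.0], [516.0, 22.0], [673.0, 94.0], [655.0, 134.0]]
sd 400 ((528.8262939453125, 148.2171630859375), (122.38611602783203, 23.330074310302734), 25.417034149169922) zmax 0.0255 [[469.0, 132.0], [479.0, 111.0], [589.0, 164.0], [579.0, 185.0]]
```

View pics/c2.png

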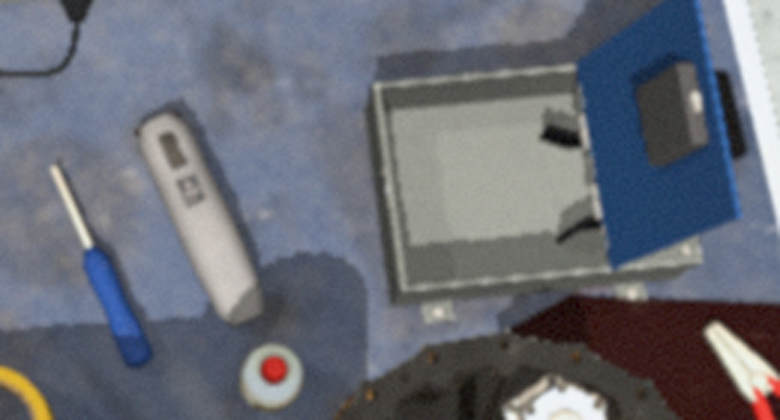

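View pics/c1.png

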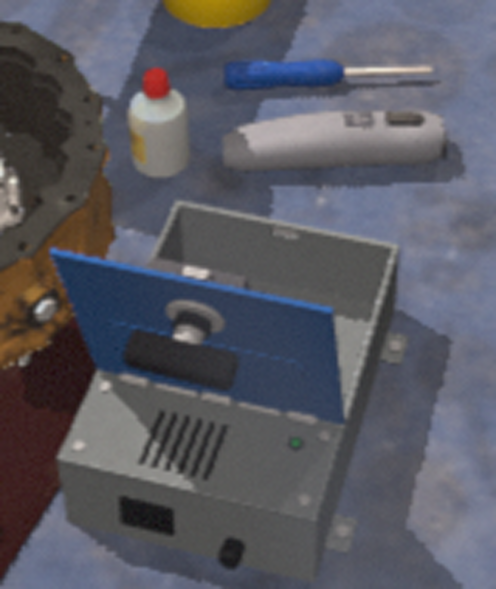

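```bash
cat > fit.py <<'E'
from h import *
from scipy.optimize import least_squares
def ray(n,u,v,z):
    c=get_calibration(n);K=c["K"];T=c["extrinsics"]
    d=T[:3,:3]@np.array([(u-K[0,2])/K[0,0],-(v-K[1,2])/K[1,1],-1]);o=T[:3,3]
    return o+d*(z-o[2])/d[2]
def pc(s,off,x,y): return off[0]+(x+.5)/s-.5, off[1]+(y+.5)/s-.5
E
python3 - <<'E'
from fit import *
C=[];L=[]
for n,s,off,pts in (("scene",3.1,(220,230),[((178,203),(-.111,-1)),((397,245),(-.111,1)),((62,462),(.111,-1)),((320,520),(.111,1))]),
                 ("top",3,(240,180),[((377,85),(-.111,1)),((395,292),(-.111,-1)),((702,258),(.111,-1))])):
    for (x,y),(a,b) in pts:
        p=ray(n,*pc(s,off,x,y),.066); print(n,p.round(4)); C.append(p[:2]); L.append((a,b))
C=np.array(C);L=np.array(L)
# locker +y: x axis is ~ -y world; y axis = z cross x = +x world
l=np.c_[L[:,0],L[:,1]*.08]
f=lambda q:((np.c_[np.cos(q[2])*l[:,0]-np.sin(q[2])*l[:,1],np.sin(q[2])*l[:,0]+np.cos(q[2])*l[:,1]]+q[:2])-C).ravel()
r=least_squares(f,[.6,-.16,-1.57],loss="soft_l1",f_scale=.003);print(r.x,np.degrees(r.x[2]),(r.fun.reshape(-1,2)*1000).round(1))
t=np.load("top0.npy");s=np.load("scene0.npy")
q=r.x;Rm=np.array([[np.cos(q[2]),-np.sin(q[2])],[np.sin(q[2]),np.cos(q[2])]])
for nm,P,im in(("t",t,cv2.imread("pics/top0.png")),("s",s,cv2.imread("pics/scene0.png"))):
    P=P.reshape(-1,3);im=im.reshape(-1,3).astype(int)
    m=np.isfinite(P).all(1);P=P[m];im=im[m];Q=np.c_[(P[:,:2]-q[:2])@Rm,P[:,2]]
    b=(im[:,0]>im[:,2]+50)&(Q[:,2]>.08)&(abs(Q[:,1])<.1)&(Q[:,0]>0)&(Q[:,0]<.2)
    H=Q[b]; print(nm,len(H)); 
    if len(H)>50:
        A=np.polyfit(H[:,2],H[:,0],1); print("hatch x vs z",A,"angle",np.degrees(np.arctan2(1,-A[0])),H[:,2].max(),H[:,1].min(),H[:,1].max())
    # obstacles heights near the locker
    for nm2,(x0,x1,y0,y1) in dict(engine=(-.15,.2,-.3,-.09),strip=(-.15,.2,.09,.2)).items():
        g=(Q[:,0]>x0)&(Q[:,0]<x1)&(Q[:,1]>y0)&(Q[:,1]<y1)&(Q[:,2]>.02); 
        if g.any(): print(nm2,Q[g].max(0),Q[g].min(0))
E
```

```text
scene [ 0.523  -0.0704  0.066 ]
scene [ 0.6781 -0.0531  0.066 ]
scene [ 0.5466 -0.2895  0.066 ]
scene [ 0.7033 -0.2717  0.066 ]
top [ 0.6787 -0.0531  0.066 ]
top [ 0.5207 -0.062   0.066 ]
top [ 0.5466 -0.2867  0.066 ]
[ 0.61264669 -0.17029007 -1.46165278] -83.7465355037302 [[-2.   1.8]
 [ 2.   1.9]
 [-1.4  0.2]
 [ 1.  -0.2]
 [ 1.4  1.9]
 [ 0.4 -6.6]
 [-1.4 -2.6]]
t 2464
hatch x vs z [0.26723905 0.02144642] angle 104.96203066685707 0.22129600191410115 -0.0814088101020556 0.07844872235382888
engine [ 0.18884011 -0.12194765  0.14771237] [-0.14999114 -0.29998429  0.02001493]
strip [0.19984236 0.19999293 0.09316797] [-0.14998863  0.1627222   0.02029534]
s 435
hatch x vs z [0.25105101 0.02733586] angle 104.09290583314659 0.2186203209373394 -0.08255518263512346 0.07526671548332606
engine [ 0.10026645 -0.12255827  0.14522705] [-0.14981322 -0.29998664  0.02004922]
strip [0.19993815 0.19996378 0.09206663] [-0.14992852  0.16025746  0.02030443]
```

```bash
cat > mv.py <<'E'
from h import *
LO=np.array([.6127,-.1703]);LY=np.radians(-83.65)
def rot(psi,a):  # yaw of tool x (deg), lean of the body toward tool -x (deg)
    p,a=np.radians([psi,a]);h=np.array([np.cos(p),np.sin(p),0]);k=np.array([0,0,1.])
    return R.from_matrix(np.c_[np.cos(a)*h+np.sin(a)*k,[np.sin(p),-np.cos(p),0],np.sin(a)*h-np.cos(a)*k])
def loc(x,y,z): return np.array([LO[0]+np.cos(LY)*x-np.sin(LY)*y,LO[1]+np.sin(LY)*x+np.cos(LY)*y,z])
def row(p,Rt,base=None):
    if base is None: o,p0,r0=st()
    else: p0,r0=base
    d=r0.inv().apply(np.asarray(p)-p0)*100; w=(r0.inv()*Rt).as_rotvec(degrees=True)
    print(" ".join("%.2f"%x for x in d)," ".join("%.1f"%x for x in w)," rows>=%d"%max(np.ceil(np.linalg.norm(d)/5),np.ceil(np.linalg.norm(w)/8.5)))
S0,H0=-.012,.014
def tcp_in_locker(c,zb,th,y=0,rel=12):
    "scanner origin at locker x=c, underside z=zb, head down th deg -> tcp pose"
    t=np.radians(th)
    x=c+S0*np.cos(t)+H0*np.sin(t); z=zb-S0*np.sin(t)+H0*np.cos(t)
    return loc(x,y,z),rot(np.degrees(LY),rel-th)
E
python3 - <<'E'
from mv import *
P=np.vstack([np.load("top0.npy").reshape(-1,3),np.load("scene0.npy").reshape(-1,3)]);P=P[np.isfinite(P).all(1)]
a=np.array([.145,.531]);b=np.array([.575,.073])
for f in np.linspace(0,1,11):
    q=a+f*(b-a); m=np.linalg.norm(P[:,:2]-q,axis=1)<.09; print(q.round(2),P[m,2].max().round(3) if m.any() else None,end=' ')
print()
psi=24.5;h=np.array([np.cos(np.radians(psi)),np.sin(np.radians(psi)),0])
c=np.array([.5856,.078,0])
g=c+S0*h+np.array([0,0,H0])
up=g+np.array([0,0,.13])
row(up,rot(psi,12))
row(up+[0,0,-.13],rot(psi,12),(up,rot(psi,12)))
E
```

```text
[0.14 0.53] 0.495 [0.19 0.49] 0.504 [0.23 0.44] 0.507 [0.27 0.39] 0.41 [0.32 0.35] 0.407 [0.36 0.3 ] 0.397 [0.4  0.26] 0.054 [0.45 0.21] 0.054 [0.49 0.16] 0.053 [0.53 0.12] 0.043 [0.57 0.07] 0.044 
53.52 32.74 9.51 4.3 11.5 -39.6  rows>=13
-2.70 0.00 12.72 0.0 0.0 0.0  rows>=3
```

```bash
python3 - <<'E'
from mv import *
P=np.vstack([np.load("top0.npy").reshape(-1,3),np.load("scene0.npy").reshape(-1,3)]);P=P[np.isfinite(P).all(1)]
s=np.load("scene0.npy")
for u,v in((200,100),(150,60),(250,90),(215,170),(250,180),(180,175),(245,45)):print((u,v),s[v,u].round(3))
print("rows x .0...75 ; cols y -.1....6, zmax")
for x in np.arange(.0,.76,.05):
    print("%.2f"%x,[round(float(P[m,2].max()),2) if (m:=(abs(P[:,0]-x)<.025)&(abs(P[:,1]-y)<.025)).any() else None for y in np.arange(-.1,.71,.05)])
E
```

```text
(200, 100) [0.107 0.359 0.263]
(150, 60) [-0.07   0.406  0.333]
(250, 90) [0.288 0.317 0.337]
(215, 170) [0.12  0.364 0.039]
(250, 180) [0.221 0.393 0.01 ]
(180, 175) [-0.003  0.353 -0.   ]
(245, 45) [0.177 0.513 0.372]
rows x .0...75 ; cols y -.1....6, zmax
0.00 [0.02, 0.23, 0.23, 0.23, 0.01, 0.0, 0.0, 0.0, 0.0, 0.25, 0.41, 0.01, None, None, None, None, None]
0.05 [0.01, 0.22, 0.23, 0.22, 0.02, 0.0, 0.0, 0.0, 0.0, 0.41, 0.41, None, None, None, None, None, None]
0.10 [0.02, 0.2, 0.21, 0.2, 0.02, 0.0, 0.01, 0.0, 0.11, 0.41, 0.41, None, 0.49, 0.4, 0.0, -0.0, None]
0.15 [0.01, 0.0, 0.0, 0.01, 0.0, 0.01, 0.01, 0.01, 0.15, 0.41, 0.41, 0.33, 0.5, 0.41, 0.35, 0.0, None]
0.20 [0.12, 0.11, 0.02, 0.01, 0.01, 0.01, 0.0, 0.01, 0.23, 0.41, 0.41, 0.34, 0.49, 0.49, 0.34, 0.01, None]
0.25 [0.12, 0.12, 0.12, 0.0, 0.0, 0.01, 0.01, 0.01, 0.38, 0.41, 0.4, 0.0, 0.5, 0.01, 0.01, 0.01, None]
0.30 [0.12, 0.12, 0.12, 0.01, 0.01, 0.01, 0.0, 0.01, 0.39, 0.4, 0.05, 0.04, 0.51, 0.01, 0.01, 0.01, None]
0.35 [0.12, 0.11, 0.12, 0.01, 0.0, 0.0, 0.05, 0.05, 0.0, 0.01, 0.05, 0.05, 0.51, 0.0, 0.01, 0.01, None]
0.40 [0.11, 0.11, 0.12, 0.01, 0.01, 0.01, 0.05, 0.05, 0.05, 0.01, 0.05, 0.05, 0.52, 0.01, 0.01, 0.01, None]
0.45 [0.12, 0.12, 0.11, 0.09, 0.02, 0.02, 0.05, 0.05, 0.05, 0.02, 0.05, 0.05, 0.52, 0.49, 0.42, 0.01, -0.0]
0.50 [0.11, 0.07, 0.06, 0.06, 0.03, 0.03, 0.01, 0.01, 0.01, 0.02, 0.02, 0.01, 0.53, 0.48, 0.39, 0.01, 0.0]
0.55 [0.07, 0.07, 0.01, 0.04, 0.04, 0.03, 0.01, 0.01, 0.01, 0.02, 0.03, 0.01, 0.53, 0.01, 0.01, 0.01, 0.01]
0.60 [0.01, 0.07, 0.01, 0.04, 0.04, 0.02, 0.02, 0.01, 0.01, 0.1, 0.1, 0.01, 0.54, 0.08, 0.08, 0.01, 0.01]
0.65 [0.01, 0.07, 0.01, 0.03, 0.04, 0.03, 0.01, 0.01, 0.01, 0.1, 0.1, 0.6, 0.55, 0.09, 0.09, 0.01, 0.03]
0.70 [0.07, 0.07, 0.01, 0.01, 0.01, 0.06, 0.05, 0.01, 0.01, 0.06, 0.08, 0.61, 0.55, 0.09, 0.09, 0.08, 0.03]
0.75 [0.01, 0.01, 0.01, 0.01, 0.09, 0.1, 0.09, 0.09, 0.09, 0.09, 0.09, 0.61, 0.55, 0.09, 0.16, 0.16, 0.01]
```

```bash
python3 - <<'E'
from mv import *
s=np.load("scene0.npy")
for v in (0,3,8,14,20):print(v,[(u,*s[v,u].round(2)) for u in (215,232,245,252,260,300,350,450)])
print([(u,v,*s[v,u].round(2)) for u,v in((30,30),(45,120),(60,60),(100,180),(130,205))])
t=np.load("top0.npy");i=np.nanargmax(t[...,2]);print("top zmax",np.unravel_index(i,(480,640)),t.reshape(-1,3)[i])
im=cv2.imread("pics/scene0.png")[0:220,0:300];cv2.imwrite("pics/c3.png",cv2.resize(im,None,fx=2.6,fy=2.6))
E
```

```text
0 [(215, np.float64(nan), np.float64(nan), np.float64(nan)), (232, np.float64(0.16), np.float64(0.49), np.float64(0.49)), (245, np.float64(0.19), np.float64(0.51), np.float64(0.49)), (252, np.float64(nan), np.float64(nan), np.float64(nan)), (260, np.float64(nan), np.float64(nan), np.float64(nan)), (300, np.float64(0.35), np.float64(0.5), np.float64(0.51)), (350, np.float64(0.48), np.float64(0.5), np.float64(0.52)), (450, np.float64(0.72), np.float64(0.49), np.float64(0.55))]
3 [(215, np.float64(nan), np.float64(nan), np.float64(nan)), (232, np.float64(0.16), np.float64(0.49), np.float64(0.49)), (245, np.float64(0.18), np.float64(0.52), np.float64(0.48)), (252, np.float64(nan), np.float64(nan), np.float64(nan)), (260, np.float64(nan), np.float64(nan), np.float64(nan)), (300, np.float64(nan), np.float64(nan), np.float64(nan)), (350, np.float64(0.48), np.float64(0.5), np.float64(0.52)), (450, np.float64(0.72), np.float64(0.48), np.float64(0.54))]
8 [(215, np.float64(nan), np.float64(nan), np.float64(nan)), (232, np.float64(0.16), np.float64(0.49), np.float64(0.47)), (245, np.float64(0.1
[... 997 characters left out ...]
), (252, np.float64(0.19), np.float64(0.54), np.float64(0.43)), (260, np.float64(nan), np.float64(nan), np.float64(nan)), (300, np.float64(nan), np.float64(nan), np.float64(nan)), (350, np.float64(0.46), np.float64(0.56), np.float64(0.46)), (450, np.float64(0.69), np.float64(0.79), np.float64(0.42))]
[(30, 30, np.float64(-0.07), np.float64(0.05), np.float64(0.52)), (45, 120, np.float64(-0.07), np.float64(0.01), np.float64(0.33)), (60, 60, np.float64(-0.07), np.float64(0.1), np.float64(0.44)), (100, 180, np.float64(0.06), np.float64(-0.02), np.float64(0.22)), (130, 205, np.float64(0.1), np.float64(0.01), np.float64(0.14))]
top zmax (np.int64(5), np.int64(0)) [0.74329779 0.44025986 0.60666522]
```

View pics/c3.png

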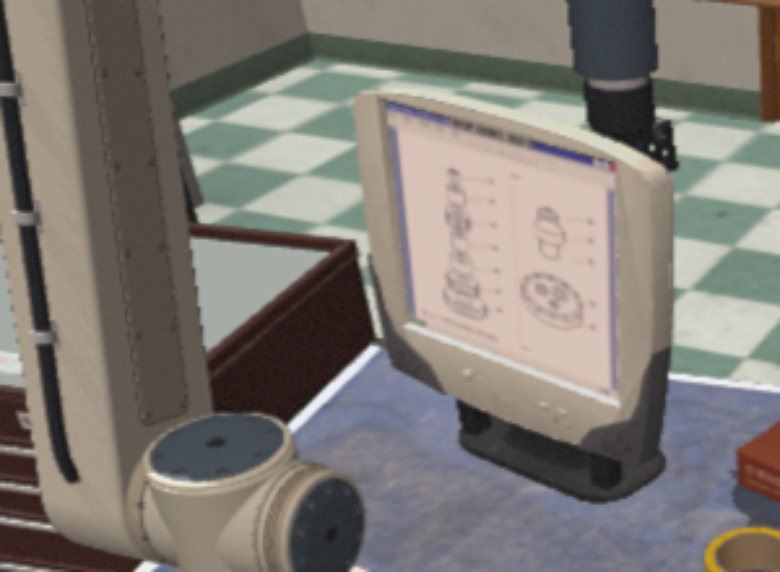

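The crop shows the gripper behind the monitor, whose top is at z≈0.41 m. The route therefore goes up and over it first.

```bash
python3 - <<'E'
from mv import *
o,p,r=st()
row(p+[0,0,.21],r)
row([.20,.38,.45],r)
row([.30,.30,.45],rot(-5,4))
row([.45,.18,.40],rot(8,8))
E
```

```text
0.00 0.04 -21.00 0.0 0.0 0.0  rows>=5
9.28 13.06 -21.13 0.0 0.0 0.0  rows>=6
21.04 18.14 -21.12 0.5 4.0 -10.3  rows>=7
38.67 25.75 -16.10 1.7 7.9 -23.2  rows>=10
```

send_rows --motion "0 0 -10 0 0 0; 0 0 -21 0 0 0; 0 0 -21 0 0 0; 0 0 -21 0 0 0; 0 0 -21 0 0 0; 4.5 6.5 -21 0 0 0; 9.3 13 -21 0 0 0; 9.3 13 -21 0 0 0" --claw 0.74 --squeeze 60

```text
time_s: 0.9
ee_pos: [0.1972, 0.3885, 0.4486]
tcp_rot: [0.001, 0.991, -0.133, 0.0]
ft_force: [1.1, -0.9, 1.1]
gripper_width: 0.0632
finger_force: 0.0
```

```bash
python3 - <<'E'
from mv import *
o,p,r=st();print(p,o["joint_positions"].round(2),o["gripper_width"],o["ft_force"])
row([.30,.30,.44],rot(-5,4)); row([.45,.18,.38],rot(10,8)); row([.5747,.073,.22],rot(24.5,12))
E
```

```text
[0.19724093 0.38845208 0.44855595] [ 1.46  0.06  0.4   0.   -1.91 -0.16] 0.06315654789673955 [ 1.10790989 -0.85170066  1.08971167]
12.24 5.83 0.87 0.4 4.0 -10.2  rows>=3
29.86 13.46 6.88 1.8 7.9 -25.2  rows>=7
44.70 20.48 22.90 4.2 11.5 -39.6  rows>=11
```

send_rows --motion "4 1.9 0.3 0 1.3 -3.4; 8 3.8 0.6 0.2 2.6 -6.8; 12 5.8 0.9 0.4 4 -10; 16.5 7.7 2.5 0.7 5 -14; 21 9.6 4 1 6 -18; 25.5 11.5 5.5 1.4 7 -22; 30 13.5 7 1.8 8 -25; 34 15.3 10 2.5 9 -30"

```text
time_s: 1.7
ee_pos: [0.4812, 0.1553, 0.3539]
tcp_rot: [-0.011, 0.988, 0.129, 0.081]
ft_force: [0.3, 1.8, -0.3]
gripper_width: 0.0632
finger_force: 0.0
```

```bash
python3 - <<'E'
from mv import *
row([.5747,.073,.12],rot(24.5,12)); 
E
```

```text
3.00 10.39 24.19 1.7 2.6 -9.4  rows>=6
```

send_rows --motion "0.6 2 4.8 0.4 0.6 -2; 1.2 4 9.5 0.8 1.2 -4; 1.8 6 14.3 1.1 1.7 -6; 2.4 8 19 1.4 2.2 -8; 3 10.4 24.2 1.7 2.6 -9.4; 3 10.4 24.2 1.7 2.6 -9.4; 3 10.4 24.2 1.7 2.6 -9.4"

```text
time_s: 2.4
ee_pos: [0.571, 0.0729, 0.1169]
tcp_rot: [-0.022, 0.973, 0.209, 0.098]
ft_force: [-0.0, 0.9, 0.3]
gripper_width: 0.0632
finger_force: 0.0
```

```bash
python3 - <<'E'
from mv import *
o,p,r=st();print(p,o["joint_positions"].round(2))
row([.5747,.073,.014],rot(24.5,12)); 
im,_=cloud("scene"); cv2.imwrite("pics/a1.png",cv2.resize(im[150:330,220:420],None,fx=3,fy=3,interpolation=cv2.INTER_CUBIC))
E
```

```text
[0.57098488 0.07290159 0.11689149] [ 0.39  0.25 -0.23 -0.01 -0.88  1.6 ]
-1.72 0.15 10.15 0.0 0.5 -0.3  rows>=3
```

View pics/a1.png

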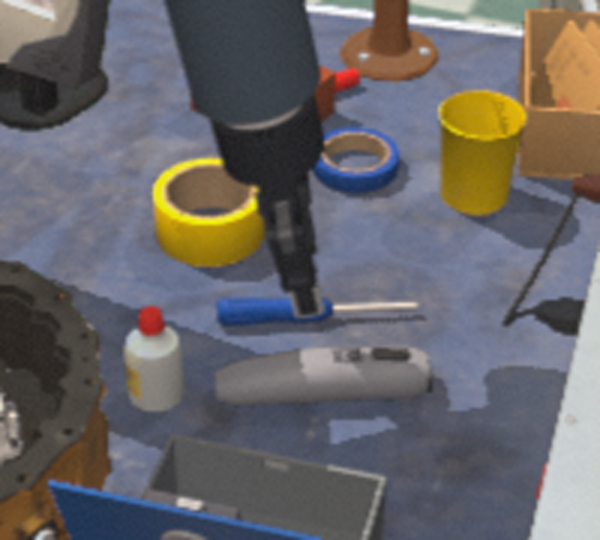

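The gripper hangs above the scanner, at about (305,300) in the crop, and leans towards the tail. I'll descend and grip.

send_rows --motion "-0.6 0.1 3.4 0 0.5 -0.3; -1.2 0.1 6.8 0 0.5 -0.3; -1.7 0.15 8.8 0 0.5 -0.3; -1.7 0.15 10.2 0 0.5 -0.3; -1.7 0.15 10.2 0 0.5 -0.3; -1.7 0.15 10.2 0 0.5 -0.3"

```text
time_s: 3.05
ee_pos: [0.5779, 0.0758, 0.0185]
tcp_rot: [-0.023, 0.971, 0.213, 0.107]
ft_force: [-0.4, -0.2, 0.2]
gripper_width: 0.0633
finger_force: 0.0
```

```bash
python3 - <<'E'
from mv import *
o,p,r=st();print(p,o["ft_force"]);row([.5747,.073,.014],rot(24.5,12))
E
```

```text
[0.57790055 0.07580312 0.01854568] [-0.39807481 -0.24806195  0.17724478]
-0.50 0.12 0.36 0.0 -0.6 0.2  rows>=1
```

send_rows --motion "-0.4 0.1 0.3 0 -0.6 0.2; -0.4 0.1 0.3 0 -0.6 0.2; -0.4 0.1 0.3 0 -0.6 0.2"

```text
time_s: 3.35
ee_pos: [0.5743, 0.0724, 0.0131]
tcp_rot: [-0.022, 0.972, 0.211, 0.101]
ft_force: [0.8, -0.6, -0.6]
gripper_width: 0.0634
finger_force: 0.0
```

send_rows --motion "0 0 0 0 0 0; 0 0 0 0 0 0; 0 0 0 0 0 0; 0 0 0 0 0 0; 0 0 0 0 0 0; 0 0 0 0 0 0" --claw 0 --squeeze 60

```text
time_s: 3.95
ee_pos: [0.5742, 0.0723, 0.0131]
tcp_rot: [-0.022, 0.972, 0.211, 0.1]
ft_force: [-2.7, -0.1, 6.1]
gripper_width: 0.0423
finger_force: 60.8
```

```bash
python3 - <<'E'
from mv import *
o,p,r=st();print(p,o["ft_force"],o["gripper_width"],o["finger_force"]);
row(p+[0,0,.1],r)
t,Rt=p+[0,0,.16],r
row(t,Rt)
# next: over the bench between scanner and locker
h=p-[.5856,.078,0];print("grip s,h:",h[:2]@[np.cos(np.radians(24.5)),np.sin(np.radians(24.5))],h[2], r.as_matrix().round(3).tolist())
E
```

```text
[0.57423257 0.07232867 0.01308603] [-2.68123509 -0.05542009  6.08944912] 0.04232757533422881 60.76252827770077
2.04 0.00 -9.79 0.0 0.0 0.0  rows>=2
3.27 0.00 -15.66 0.0 0.0 0.0  rows>=4
grip s,h: -0.012695777664428379 0.013086026170661333 [[0.891, 0.414, 0.186], [0.405, -0.91, 0.085], [0.204, 0.0, -0.979]]
```

send_rows --motion "0.5 0 -2.5 0 0 0; 1.3 0 -6 0 0 0; 2.2 0 -10.5 0 0 0; 3.2 0 -15.5 0 0 0; 4 0 -19.5 0 0 0; 4 0 -19.5 0 0 0; 4 0 -19.5 0 0 0"

```text
time_s: 4.65
ee_pos: [0.5733, 0.0722, 0.2117]
tcp_rot: [-0.022, 0.972, 0.21, 0.1]
ft_force: [0.3, -0.2, -3.6]
gripper_width: 0.0422
finger_force: 61.9
```

```bash
sed -i 's/^S0,H0=.*/S0,H0=-.0127,.0131/; s/rel=12/rel=11.8/' mv.py; python3 - <<'E'
from mv import *
o,p,r=st();print(p,o["gripper_width"],o["finger_force"],o["ft_force"])
# scanner pitch in hand, from the scene cloud
im,P=cloud("scene"); h=r.as_matrix()[:,0]*1; h[2]=0;h/=np.linalg.norm(h)
D=P-p; s=D@h; lat=D@np.array([-h[1],h[0],0]); m=(abs(s)<.1)&(abs(lat)<.03)&(abs(D[...,2])<.06)
Q=np.c_[s[m],D[m][:,2]]
for a in np.arange(-.1,.1,.02):
    k=(Q[:,0]>=a)&(Q[:,0]<a+.02)
    if k.sum()>5: print(a.round(2),k.sum(),(Q[k,1].min()*1000).round(1),(Q[k,1].max()*1000).round(1))
print("s range",Q[:,0].min(),Q[:,0].max())
row([.60,.05,.23],rot(-10,6)); row([.60,.05,.25],rot(-83.65,0))
E
```

```text
[0.57330588 0.07222291 0.21167922] 0.04217993536014196 61.8578161476762 [ 0.26989637 -0.21896257 -3.57411743]
-0.08 84 -9.5 11.5
-0.06 159 -8.6 18.0
-0.04 165 -10.7 57.2
-0.02 59 -12.0 48.1
0.0 137 -8.5 59.3
0.02 194 -11.3 27.5
0.04 173 -7.1 27.6
0.06 176 -7.3 27.0
0.08 124 -7.5 22.0
s range -0.0728653854042615 0.0976592145010941
1.96 3.14 -1.64 -5.3 -5.4 34.0  rows>=5
2.37 3.13 -3.60 -11.0 -7.9 107.6  rows>=13
```

send_rows --motion "0.2 0.3 -0.4 -0.9 -0.6 8; 0.4 0.6 -0.8 -1.7 -1.2 16; 0.6 0.9 -1.2 -2.5 -1.8 24; 0.8 1.2 -1.6 -3.3 -2.4 32; 1 1.5 -2 -4.1 -3 40; 1.2 1.8 -2.3 -5 -3.6 48; 1.3 2 -2.6 -5.8 -4.2 56; 1.5 2.2 -2.9 -6.6 -4.8 64"

```text
time_s: 5.5
ee_pos: [0.5896, 0.0555, 0.2401]
tcp_rot: [-0.008, 0.938, -0.344, 0.044]
ft_force: [0.1, -0.2, -2.0]
gripper_width: 0.0423
finger_force: 61.8
```

```bash
python3 - <<'E'
from mv import *
o,p,r=st();print(p,o["joint_positions"].round(2))
row([.60,.05,.25],rot(-83.65,0))
E
```

```text
[0.58957876 0.05552085 0.24012204] [ 0.39  0.28  0.12  0.05 -1.34  0.47]
1.22 -0.30 -0.88 -4.1 -3.1 43.3  rows>=6
```

send_rows --motion "0.2 0 -0.2 -0.8 -0.6 8.2; 0.4 -0.1 -0.4 -1.5 -1.2 16.4; 0.7 -0.2 -0.6 -2.2 -1.8 24.6; 0.9 -0.3 -0.8 -3 -2.4 33; 1.2 -0.3 -0.9 -3.8 -3 41; 1.2 -0.3 -0.9 -4.1 -3.1 43.3; 1.2 -0.3 -0.9 -4.1 -3.1 43.3"

```text
time_s: 6.2
ee_pos: [0.6003, 0.0502, 0.2502]
tcp_rot: [-0.001, 0.747, -0.665, 0.001]
ft_force: [0.4, -0.2, -1.2]
gripper_width: 0.0423
finger_force: 61.8
```

```bash
python3 - <<'E'
from mv import *
o,p,r=st();print(p,r.as_matrix().round(3).tolist())
th=25
def onl(z0,nu=25.5): t=np.radians(th); return (nu-z0*np.cos(t))/np.sin(t)
for z0 in (110,80,60,43): c=onl(z0); print(z0,c); row(*tcp_in_locker(c/1000,z0/1000,th))
E
```

```text
[0.60034735 0.05024641 0.25017265] [[0.116, -0.993, 0.002], [-0.993, -0.116, -0.0], [0.001, -0.002, -1.0]]
110 -175.55762088566274
3.89 1.26 12.29 -0.1 -13.2 0.3  rows>=3
80 -111.22241327037595
10.32 1.30 15.30 -0.1 -13.2 0.3  rows>=4
60 -68.33227486018481
14.61 1.33 17.30 -0.1 -13.2 0.3  rows>=5
43 -31.875657211522302
18.25 1.35 19.00 -0.1 -13.2 0.3  rows>=6
```

send_rows --motion "1 0.5 3 0 -5 0.1; 2 1 6.5 -0.1 -9 0.2; 3 1.3 10 -0.1 -13.2 0.3; 3.9 1.3 12.3 -0.1 -13.2 0.3; 7 1.3 13.8 -0.1 -13.2 0.3; 7 1.3 13.8 -0.1 -13.2 0.3; 7 1.3 13.8 -0.1 -13.2 0.3; 7 1.3 13.8 -0.1 -13.2 0.3"

```text
time_s: 7.0
ee_pos: [0.597, -0.0201, 0.1148]
tcp_rot: [-0.078, 0.741, -0.661, -0.084]
ft_force: [0.6, -0.5, -2.8]
gripper_width: 0.0422
finger_force: 61.9
```

```bash
python3 - <<'E'
from mv import *
o,p,r=st();print(p,o["ft_force"])
th=25
def onl(z0,nu=25.5): t=np.radians(th); return (nu-z0*np.cos(t))/np.sin(t)
for z0 in (80,60,43): c=onl(z0); print(z0,c); row(*tcp_in_locker(c/1000,z0/1000,th))
a,_=cloud("scene");b,_=cloud("top")
c1=cv2.resize(a[200:430,190:390],None,fx=2.6,fy=2.6,interpolation=cv2.INTER_CUBIC)[:598]
c2=cv2.resize(b[180:300,340:500],None,fx=2.6,fy=2.6,interpolation=cv2.INTER_CUBIC)[:,:280]
w=np.zeros((598,800,3),np.uint8); w[:,:520]=c1; w[:c2.shape[0],520:]=c2; cv2.imwrite("pics/a2.png",w)
E
```

```text
[ 0.59699481 -0.0201046   0.11484441] [ 0.64769129 -0.48612201 -2.79060733]
80 -111.22241327037595
3.69 0.12 0.94 -0.2 -0.0 0.2  rows>=1
60 -68.33227486018481
8.33 0.13 1.91 -0.2 -0.0 0.2  rows>=2
43 -31.875657211522302
12.26 0.15 2.73 -0.2 -0.0 0.2  rows>=3
```

View pics/a2.png

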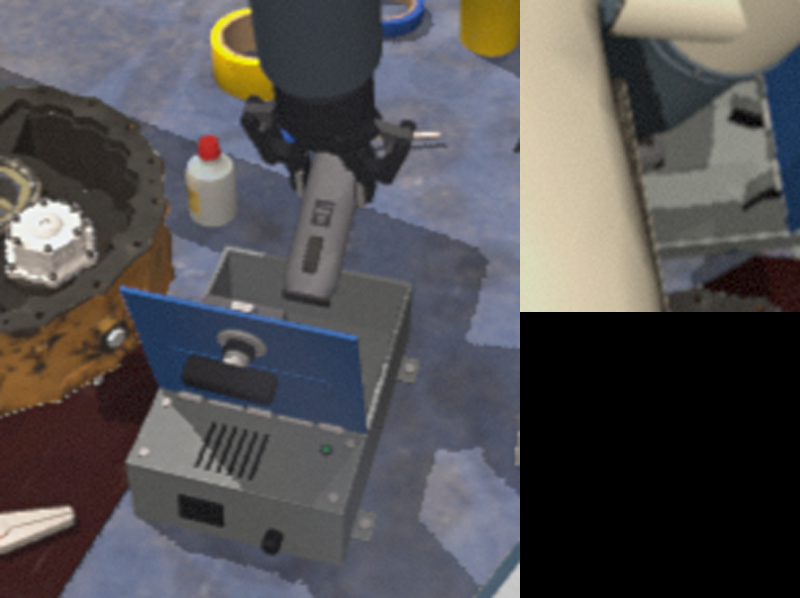

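The scanner's head, at (315,285) in the crop, is lined up over the opening, between the front wall and the hatch. Before going in I'll check the wrist's clearance to the hatch and its lock case.

```bash
python3 - <<'E'
from mv import *
o,p,r=st(); im,P=cloud("scene")
P=P.reshape(-1,3);P=P[np.isfinite(P).all(1)]
D=r.inv().apply(P-p)   # tool frame
m=(np.hypot(D[:,0],D[:,1])<.09)&(D[:,2]<-.05)&(D[:,2]>-.35)
D=D[m]
for a in np.arange(-.35,-.05,.02):
    k=(D[:,2]>=a)&(D[:,2]<a+.02)
    if k.sum()>5: print(a.round(2),k.sum(),"x max",np.percentile(D[k,0],97).round(3),"y",np.percentile(D[k,1],[3,97]).round(3))
t=np.load("top0.npy").reshape(-1,3);t=t[np.isfinite(t).all(1)]
c,s=np.cos(LY),np.sin(LY);d=t[:,:2]-LO;Q=np.c_[d[:,0]*c+d[:,1]*s,-d[:,0]*s+d[:,1]*c,t[:,2]]
m=(abs(Q[:,1])<.085)&(Q[:,0]>0)&(Q[:,0]<.15)&(Q[:,2]>.08)
for z in np.arange(.08,.24,.02):
    k=m&(abs(Q[:,2]-z)<.01); print(z.round(2),"side",np.median(Q[k&(abs(Q[:,1])>.05),0]).round(3),"mid min/med",np.percentile(Q[k&(abs(Q[:,1])<.03),0],[3,50]).round(3) if (k&(abs(Q[:,1])<.03)).any() else None)
E
```

```text
-0.35 562 x max 0.048 y [-0.049  0.034]
-0.33 499 x max 0.048 y [-0.047  0.034]
-0.31 504 x max 0.05 y [-0.049  0.041]
-0.29 360 x max 0.048 y [-0.045  0.031]
-0.27 396 x max 0.046 y [-0.045  0.033]
-0.25 381 x max 0.046 y [-0.045  0.032]
-0.23 355 x max 0.046 y [-0.045  0.033]
-0.21 339 x max 0.046 y [-0.045  0.034]
-0.19 165 x max 0.046 y [-0.045  0.032]
-0.17 238 x max 0.038 y [-0.037  0.023]
-0.15 240 x max 0.039 y [-0.038  0.028]
-0.13 112 x max 0.038 y [-0.038  0.024]
-0.11 356 x max 0.02 y [-0.066  0.063]
-0.09 257 x max 0.02 y [-0.063  0.06 ]
-0.07 221 x max 0.018 y [-0.055  0.055]
0.08 side 0.045 mid min/med [0.042 0.044]
0.1 side 0.048 mid min/med [0.045 0.048]
0.12 side 0.054 mid min/med [0.05  0.054]
0.14 side 0.059 mid min/med [0.055 0.057]
0.16 side 0.064 mid min/med [0.05  0.051]
0.18 side 0.069 mid min/med [0.052 0.059]
0.2 side 0.075 mid min/med [0.058 0.064]
0.22 side 0.079 mid min/med [0.064 0.078]
```

send_rows --motion "2 0.1 0.6 -0.2 0 0.2; 4 0.1 1 -0.2 0 0.2; 6 0.1 1.4 -0.2 0 0.2; 8.3 0.1 1.9 -0.2 0 0.2; 10.3 0.15 2.3 -0.2 0 0.2; 12.2 0.15 2.7 -0.2 0 0.2; 12.2 0.15 2.7 -0.2 0 0.2; 12.2 0.15 2.7 -0.2 0 0.2"

```text
time_s: 7.95
ee_pos: [0.6085, -0.1327, 0.0606]
tcp_rot: [-0.077, 0.74, -0.663, -0.086]
ft_force: [0.1, 0.6, -2.3]
gripper_width: 0.042
finger_force: 61.8
```

```bash
python3 - <<'E'
from mv import *
o,p,r=st();print(p,o["ft_force"],o["gripper_width"])
for c,z0,th in ((-31.9,43,25),(-17,35.5,20),(-8,28.5,15),(0,18,8),(4,10,3),(4,4,0)): row(*tcp_in_locker(c/1000,z0/1000,th))
E
```

```text
[ 0.60845287 -0.13269635  0.06064801] [ 0.08623541  0.57259409 -2.34318632] 0.04197746426106016
0.01 -0.01 0.04 -0.0 -0.0 -0.1  rows>=1
1.50 -0.01 0.52 -0.0 5.0 -0.1  rows>=1
2.41 -0.01 1.10 -0.0 10.0 -0.1  rows>=2
3.27 -0.01 2.10 -0.0 17.0 -0.1  rows>=2
3.75 -0.01 2.91 -0.0 22.0 -0.1  rows>=3
3.83 -0.01 3.57 -0.0 25.0 -0.1  rows>=3
```

send_rows --motion "0.8 0 0.3 0 2.5 0; 1.5 0 0.5 0 5 -0.1; 2 0 0.8 0 7.5 -0.1; 2.4 0 1.1 0 10 -0.1; 2.9 0 1.6 0 13.5 -0.1; 3.3 0 2.1 0 17 -0.1; 3.7 0 2.9 0 22 -0.1; 3.7 0 2.9 0 22 -0.1"

```text
time_s: 8.75
ee_pos: [0.6099, -0.1594, 0.0226]
tcp_rot: [0.053, 0.744, -0.663, 0.057]
ft_force: [-0.8, 0.3, -2.9]
gripper_width: 0.0418
finger_force: 61.9
```

```bash
python3 - <<'E'
from mv import *
o,p,r=st();print(p,o["ft_force"],o["gripper_width"])
for c,z0,th in ((4,10,3),(4,6,0),(4,4,0)): row(*tcp_in_locker(c/1000,z0/1000,th))
E
```

```text
[ 0.60988239 -0.15941462  0.02262504] [-0.7861706   0.33689215 -2.92796593] 0.04183870435599089
0.33 -0.16 -0.06 0.2 -0.1 0.3  rows>=1
0.19 -0.16 0.39 0.2 2.9 0.3  rows>=1
0.16 -0.16 0.58 0.2 2.9 0.3  rows>=1
```

send_rows --motion "0.2 -0.1 0.2 0.1 1.5 0.2; 0.2 -0.15 0.4 0.2 2.9 0.3; 0.15 -0.15 0.5 0.2 2.9 0.3; 0.15 -0.15 0.6 0.2 2.9 0.3; 0.15 -0.15 0.6 0.2 2.9 0.3"

```text
time_s: 9.25
ee_pos: [0.6137, -0.1642, 0.0187]
tcp_rot: [0.066, 0.74, -0.665, 0.077]
ft_force: [0.1, -0.7, -3.0]
gripper_width: 0.0419
finger_force: 61.9
```

```bash
python3 - <<'E'
from mv import *
o,p,r=st();print(p,o["ft_force"],o["gripper_width"])
row(*tcp_in_locker(.004,.004,0))
E
```

```text
[ 0.61366492 -0.16417482  0.01874649] [ 0.09818171 -0.71889015 -3.01195585] 0.041929930645658135
-0.30 0.17 0.11 -0.2 0.1 -0.3  rows>=1
```

send_rows --motion "-0.1 0.1 0.05 0 0 0; -0.1 0.1 0.1 0 0 0; -0.1 0.1 0.15 0 0 0; -0.1 0.1 0.2 0 0 0; -0.1 0.1 0.2 0 0 0"

```text
time_s: 9.75
ee_pos: [0.6123, -0.1636, 0.0171]
tcp_rot: [0.067, 0.74, -0.665, 0.078]
ft_force: [-3.2, 2.9, 5.8]
gripper_width: 0.0422
finger_force: 62.6
```

```bash
python3 - <<'E'
from mv import *
o,p,r=st();print(p,o["ft_force"],o["gripper_width"])
row(*tcp_in_locker(.004,.004,0))
E
```

```text
[ 0.61230693 -0.16360054  0.01711193] [-3.17331705  2.93484521  5.78237739] 0.04218029521803944
-0.20 0.04 -0.04 -0.2 0.1 -0.3  rows>=1
```

send_rows --motion "0 0 0 0 0 0; 0 0 0 0 0 0; 0 0 0 0 0 0; 0 0 -0.5 0 0 0; 0 0 -3 0 0 0; 0 0 -7 0 0 0; 0 0 -12 0 0 0; 0 0 -16 0 0 0" --claw 0.72

```text
time_s: 10.55
ee_pos: [0.6085, -0.1311, 0.1762]
tcp_rot: [0.066, 0.74, -0.665, 0.078]
ft_force: [1.6, 0.1, 0.0]
gripper_width: 0.0612
finger_force: 0.0
```

```bash
python3 - <<'E'
from mv import *
o,p,r=st();print(p,o["ft_force"],o["gripper_width"])
row(loc(-.10,0,.33),rot(np.degrees(LY),0))
row(loc(-.20,0,.30),rot(np.degrees(LY),0))
E
```

```text
[ 0.60848841 -0.13110226  0.17615303] [1.55084589 0.13498576 0.0149953 ] 0.061241718754787275
-2.80 -0.07 -16.30 -0.4 -11.7 -0.2  rows>=4
-13.20 -0.01 -15.39 -0.4 -11.7 -0.2  rows>=5
```

send_rows --motion "-2 0 -4 0 -2 0; -4.5 0 -8 0 -4 0; -7.5 0 -11 0 -6 0; -10.5 0 -13.5 0 -9 0; -13 0 -15.5 0 -11.7 0; -13 0 -15.5 0 -11.7 0" --claw 0

```text
time_s: 11.15
ee_pos: [0.5915, 0.0284, 0.3015]
tcp_rot: [-0.004, 0.745, -0.668, 0.003]
ft_force: [0.3, -0.4, -0.0]
gripper_width: 0.0001
finger_force: 0.0
```

```bash
cat > chk.py <<'E'
from mv import *
for n in("scene","top"):
    im,P=cloud(n); d=P[...,:2]-LO; c,s=np.cos(LY),np.sin(LY)
    X=d[...,0]*c+d[...,1]*s;Y=-d[...,0]*s+d[...,1]*c;Z=P[...,2]
    m=(abs(Y)<.06)&(X>-.1)&(X<.1)&(Z>.020)&(Z<.055)
    q=np.c_[X[m],Y[m],Z[m]]
    if len(q)<50: print(n,len(q)); continue
    print(n,len(q),cv2.minAreaRect((q[:,:2]*1000).astype(np.float32)))
    for a in np.arange(-.1,.06,.02):
        k=(q[:,0]>=a)&(q[:,0]<a+.02)
        if k.sum()>5: print(a.round(2),k.sum(),"y",(q[k,1].min()*1000).round(1),(q[k,1].max()*1000).round(1),"z",np.percentile(q[k,2],[50,95]).round(4))
    cv2.imwrite(f"pics/k_{n}.png",im)
E
python3 chk.py; python3 - <<'E'
from mv import *
a=cv2.imread("pics/k_scene.png");cv2.imwrite("pics/a3.png",cv2.resize(a[230:420,220:380],None,fx=3.1,fy=3.1,interpolation=cv2.INTER_CUBIC))
o,p,r=st();print(p)
row(loc(.03,-.03,.34),rot(np.degrees(LY),0));row(loc(.125,-.055,.32),rot(np.degrees(LY),0));row(loc(.125,-.055,.193),rot(np.degrees(LY),0))
E
```

```text
scene 0
top 1114 ((-11.639381408691406, -10.792343139648438), (132.48406982421875, 86.43836975097656), 14.839970588684082)
-0.1 6 y -6.5 3.6 z [0.023  0.0265]
-0.08 127 y -16.8 19.3 z [0.0271 0.0321]
-0.06 159 y -18.0 21.7 z [0.0321 0.0367]
-0.04 165 y -18.9 23.7 z [0.0361 0.0402]
-0.02 172 y -19.5 24.6 z [0.0383 0.0427]
0.0 169 y -20.7 24.5 z [0.0398 0.044 ]
0.02 226 y -46.0 43.5 z [0.0376 0.0435]
0.04 90 y -38.8 32.7 z [0.0374 0.0444][ WARN:0@0.156] global loadsave.cpp:275 findDecoder imread_('pics/k_scene.png'): can't open/read file: check file path/integrity
Traceback (most recent call last):
TypeError: 'NoneType' object is not subscriptable
```

```bash
python3 - <<'E'
from mv import *
row(loc(.03,-.03,.34),rot(np.degrees(LY),0));row(loc(.125,-.055,.32),rot(np.degrees(LY),0));row(loc(.125,-.055,.193),rot(np.degrees(LY),0))
E
```

```text
22.80 2.88 -4.16 -0.3 -0.0 -0.2  rows>=5
32.31 5.36 -2.17 -0.3 -0.0 -0.2  rows>=7
32.30 5.42 10.53 -0.3 -0.0 -0.2  rows>=7
```

send_rows --motion "4.5 0.6 -2 0 0 0; 9 1.2 -3.5 0 0 0; 13.5 2 -4 -0.1 0 0; 18 2.6 -4 -0.2 0 0; 22.8 3.3 -4 -0.3 0 -0.2; 27.5 4.3 -3.2 -0.3 0 -0.2; 32.3 5.4 -2.2 -0.3 0 -0.2; 32.3 5.4 -2.2 -0.3 0 -0.2"

```text
time_s: 12.05
ee_pos: [0.5684, -0.3065, 0.3158]
tcp_rot: [0.003, 0.743, -0.67, -0.003]
ft_force: [0.3, 1.4, -0.0]
gripper_width: -0.0001
finger_force: 0.0
```

```bash
python3 - <<'E'
from mv import *
o,p,r=st();print(p,o["joint_positions"].round(2))
for x in (.125,.0,-.02):row(loc(x,-.055,.193),rot(np.degrees(LY),0))
im,P=cloud("top"); d=P[...,:2]-LO; c,s=np.cos(LY),np.sin(LY);X=d[...,0]*c+d[...,1]*s;Y=-d[...,0]*s+d[...,1]*c;Z=P[...,2]
im=im.astype(int)
m=(im[...,0]>im[...,2]+40)&(abs(Y)<.085)&(Z>.08)&(Z<.24)&(X>-.1)&(X<.15);print(m.sum(), X[m&(Z>.2)].max() if (m&(Z>.2)).any() else None, Z[m].max() if m.any() else None)
E
```

```text
[ 0.56841607 -0.30648894  0.31583849] [-0.25  0.46  0.6   0.   -1.72  0.36]
-0.53 -0.50 12.28 0.5 0.1 -0.5  rows>=3
-13.03 -0.40 12.30 0.5 0.1 -0.5  rows>=4
-15.03 -0.39 12.30 0.5 0.1 -0.5  rows>=4
602 None 0.1887320395208798
```

send_rows --motion "0 -0.3 4 0 0 0; 0 -0.4 8 0 0 0; 0 -0.4 12.3 0 0 0; 0 -0.4 12.3 0 0 0; -2 -0.4 12.3 0 0 0; -4 -0.4 12.3 0 0 0; -5.2 -0.4 12.3 0 0 0; -6.4 -0.4 12.3 0 0 0"

```text
time_s: 12.9
ee_pos: [0.569, -0.2364, 0.1994]
tcp_rot: [-0.0, 0.745, -0.667, 0.002]
ft_force: [0.3, -1.4, 0.3]
gripper_width: -0.0001
finger_force: 0.7
```

send_rows --motion "-1.3 0 0 0 0 0; -2.6 0 0 0 0 0; -3.9 0 0 0 0 0; -5.2 0 0 0 0 0; -6.5 0 0 0 0 0; -7.8 0 0 0 0 0"

```text
time_s: 13.5
ee_pos: [0.5593, -0.1578, 0.1969]
tcp_rot: [0.0, 0.745, -0.667, -0.0]
ft_force: [0.2, 0.1, 1.3]
gripper_width: 0.0004
finger_force: 0.0
```

```bash
cat > hat.py <<'E'
from mv import *
def hatch():
  for n in("top","scene"):
    im,P=cloud(n);P=P.reshape(-1,3);im=im.reshape(-1,3).astype(int)
    d=P[:,:2]-LO; c,s=np.cos(LY),np.sin(LY);X=d[:,0]*c+d[:,1]*s;Y=-d[:,0]*s+d[:,1]*c;Z=P[:,2]
    m=(im[:,0]>im[:,2]+40)&(abs(Y)<.085)&(Z>.055)&(Z<.24)&(X>-.13)&(X<.15)
    a=np.degrees(np.arctan2(Z[m]-.0675,.042-X[m])); d=np.hypot(Z[m]-.0675,.042-X[m])
    print(n,m.sum(),"hatch angle",np.median(a[d>.04]).round(1) if (d>.04).any() else None)
hatch()
E
python3 hat.py; python3 - <<'E'
from mv import *
o,p,r=st();print(p,o["ft_force"]);d=p[:2]-LO;print(d@[np.cos(LY),np.sin(LY)],d@[-np.sin(LY),np.cos(LY)])
E
```

```text
top 45 hatch angle 60.6
scene 5817 hatch angle 57.8
[ 0.55942503 -0.15719616  0.19713409] [ 0.08940611 -0.63792263 -0.07687788]
-0.01891574906776737 -0.05149880952159322
```

```bash
python3 - <<'E'
from mv import *
row(loc(-.075,0,.20),rot(np.degrees(LY)+90,0))
E
```

```text
-5.60 -5.16 -0.29 0.0 0.0 -89.9  rows>=11
```

send_rows --motion "0 0 -2 0 0 -5; -1 -1 -2 0 0 -13; -1.7 -1.7 -2 0 0 -21; -2.5 -2.5 -2 0 0 -29; -3.2 -3 -2 0 0 -37; -4 -3.7 -2 0 0 -45; -4.7 -4.4 -2 0 0 -53; -5.6 -5.2 -2 0 0 -61" --claw 0.6

```text
time_s: 14.4
ee_pos: [0.6052, -0.0975, 0.2169]
tcp_rot: [0.0, 0.981, -0.194, -0.0]
ft_force: [-0.3, 0.1, -0.1]
gripper_width: 0.0511
finger_force: 0.0
```

```bash
python3 - <<'E'
from hat import *
o,p,r=st();print(p,o["joint_positions"].round(2))
row(loc(-.075,0,.18),rot(np.degrees(LY)+90,0))
a,_=cloud("scene");cv2.imwrite("pics/a4.png",cv2.resize(a[200:420,210:390],None,fx=2.7,fy=2.7,interpolation=cv2.INTER_CUBIC))
E
```

```text
top 2417 hatch angle 2.2
scene 4221 hatch angle 1.2
[ 0.60555849 -0.09677538  0.21651884] [ 0.1   0.39  0.24  0.   -1.42  1.08]
-0.14 -0.05 3.65 0.0 0.1 -28.9  rows>=4
```

View pics/a4.png

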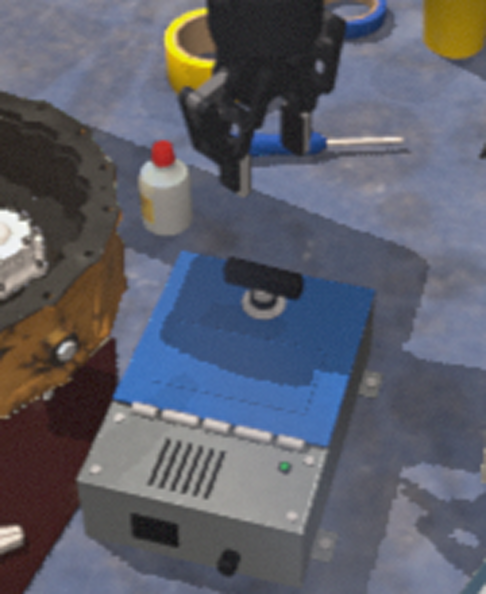

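The hatch is shut, and the T-handle bar lies across it at (263,278) in the crop. Next I'll turn the gripper and measure where the bar is.

send_rows --motion "-0.1 0 0.5 0 0 -8; -0.1 0 1 0 0 -16; -0.1 0 1.5 0 0 -24; -0.1 0 2 0 0 -28.9; -0.1 0 2 0 0 -28.9"

```text
time_s: 15.05
ee_pos: [0.6034, -0.0977, 0.1963]
tcp_rot: [0.0, 0.999, 0.053, -0.001]
ft_force: [-0.5, 0.1, 0.1]
gripper_width: 0.0514
finger_force: 0.0
```

```bash
python3 - <<'E'
from mv import *
o,p,r=st();print(p)
im,P=cloud("scene");P=P.reshape(-1,3)
d=P[:,:2]-LO; c,s=np.cos(LY),np.sin(LY);X=d[:,0]*c+d[:,1]*s;Y=-d[:,0]*s+d[:,1]*c;Z=P[:,2]
m=(abs(X+.075)<.03)&(abs(Y)<.045)&(Z>.1)&(Z<.125)
q=np.c_[X[m],Y[m],Z[m]];print(len(q),np.percentile(q,[2,50,98],axis=0).round(4),cv2.minAreaRect((q[:,:2]*1000).astype(np.float32)))
row(loc(-.075,0,.089),rot(np.degrees(LY)+90,0))
E
```

```text
[ 0.60340794 -0.09771228  0.19627853]
195 [[-0.0817 -0.0299  0.1002]
 [-0.0718 -0.0008  0.1059]
 [-0.0659  0.0279  0.109 ]] ((-73.74760437011719, -1.5118045806884766), (61.27103805541992, 15.7556791305542), 85.81594848632812)
0.11 -0.20 10.78 0.0 0.1 -0.4  rows>=3
```

send_rows --motion "0.1 -0.1 4 0 0 0; 0.1 -0.1 8 0 0 0; 0.1 -0.1 10.2 0 0 0; 0.1 -0.1 10.6 0 0 0; 0.1 -0.1 10.6 0 0 0; 0.1 -0.1 10.6 0 0 0"

```text
time_s: 15.7
ee_pos: [0.6063, -0.0964, 0.0931]
tcp_rot: [0.0, 0.999, 0.054, 0.001]
ft_force: [-0.2, -0.5, 0.2]
gripper_width: 0.0512
finger_force: 0.0
```

send_rows --motion "0 0 0 0 0 0; 0 0 0 0 0 0; 0 0 0 0 0 0; 0 0 0 0 0 0; 0 0 0 0 0 0; 0 0 0 0 0 0; 0 0 0 0 0 0" --claw 0 --squeeze 35

```text
time_s: 16.4
ee_pos: [0.6055, -0.0948, 0.0923]
tcp_rot: [-0.001, 0.999, 0.054, 0.001]
ft_force: [-2.3, 4.6, 5.3]
gripper_width: 0.0145
finger_force: 33.9
```

```bash
cat > tq.py <<'E'
from mv import *
o,p,r=st();h=r.as_matrix()[:,0]
print(p.round(4),"yaw rel",(np.degrees(np.arctan2(h[1],h[0])-LY)-90).round(1),"F",o["ft_force"].round(1),"T",o["wrist_torque"].round(3),o["gripper_width"],o["finger_force"],"q6",o["joint_positions"][5].round(2))
E
python3 tq.py
```

```text
[ 0.6055 -0.0948  0.0923] yaw rel -0.1 F [-2.3  4.6  5.3] T [ 2.047  0.662 -0.012] 0.014466134773441448 33.93171832358348 q6 1.58
```

send_rows --motion "0 0 0 0 0 2.5; 0 0 0 0 0 5; 0 0 0 0 0 7.5; 0 0 0 0 0 10; 0 0 0 0 0 12; 0 0 0 0 0 14; 0 0 0 0 0 16; 0 0 0 0 0 18"

```text
time_s: 17.2
ee_pos: [0.6054, -0.0958, 0.0923]
tcp_rot: [-0.0, 0.995, -0.103, 0.001]
ft_force: [-1.5, 0.5, 3.7]
gripper_width: 0.0145
finger_force: 34.2
```

```bash
python3 tq.py
```

```text
[ 0.6054 -0.0958  0.0923] yaw rel -18.2 F [-1.5  0.5  3.7] T [0.74  0.597 0.053] 0.014534977531257952 34.24306706932839 q6 1.27
```

send_rows --motion "0 0 0 0 0 2; 0 0 0 0 0 4; 0 0 0 0 0 6; 0 0 0 0 0 8; 0 0 0 0 0 9; 0 0 0 0 0 10; 0 0 0 0 0 11; 0 0 0 0 0 12"

```text
time_s: 18.0
ee_pos: [0.6052, -0.0965, 0.0923]
tcp_rot: [0.0, 0.978, -0.206, 0.0]
ft_force: [-2.8, -0.8, 6.6]
gripper_width: 0.0143
finger_force: 35.1
```

```bash
python3 tq.py
```

```text
[ 0.6052 -0.0965  0.0923] yaw rel -30.2 F [-2.8 -0.8  6.6] T [0.081 0.842 0.006] 0.014346746431443477 35.11490338715977 q6 1.06
```

send_rows --motion "0 0 0 0 0 2; 0 0 0 0 0 4; 0 0 0 0 0 6; 0 0 0 0 0 8; 0 0 0 0 0 9; 0 0 0 0 0 10; 0 0 0 0 0 11; 0 0 0 0 0 12"

```text
time_s: 18.8
ee_pos: [0.6049, -0.097, 0.0923]
tcp_rot: [0.001, 0.952, -0.307, 0.0]
ft_force: [-4.2, -1.8, 6.6]
gripper_width: 0.0141
finger_force: 35.2
```

```bash
python3 tq.py
```

```text
[ 0.6049 -0.097   0.0923] yaw rel -42.2 F [-4.2 -1.8  6.6] T [-0.514  1.078  0.065] 0.014105180512287888 35.21804761287058 q6 0.85
```

send_rows --motion "0 0 0 0 0 2; 0 0 0 0 0 3; 0 0 0 0 0 4; 0 0 0 0 0 5; 0 0 0 0 0 6; 0 0 0 0 0 7; 0 0 0 0 0 8; 0 0 0 0 0 9"

```text
time_s: 19.6
ee_pos: [0.6045, -0.0974, 0.0923]
tcp_rot: [0.001, 0.925, -0.381, 0.0]
ft_force: [-4.8, -2.4, 5.5]
gripper_width: 0.0145
finger_force: 35.2
```

```bash
python3 tq.py
```

```text
[ 0.6045 -0.0974  0.0923] yaw rel -51.2 F [-4.8 -2.4  5.5] T [-0.919  1.355  0.074] 0.01454799743820384 35.17726133315591 q6 0.69
```

send_rows --motion "0 0 0 0 0 1.5; 0 0 0 0 0 3; 0 0 0 0 0 4.5; 0 0 0 0 0 6; 0 0 0 0 0 7; 0 0 0 0 0 8; 0 0 0 0 0 9; 0 0 0 0 0 10"

```text
time_s: 20.4
ee_pos: [0.6041, -0.0978, 0.0922]
tcp_rot: [0.002, 0.888, -0.46, -0.0]
ft_force: [-5.1, -3.6, 6.6]
gripper_width: 0.0145
finger_force: 34.0
```

```bash
python3 tq.py
```

```text
[ 0.6041 -0.0978  0.0922] yaw rel -61.1 F [-5.1 -3.6  6.6] T [-1.349  1.761  0.12 ] 0.014450188699140578 33.994455859065056 q6 0.52
```

send_rows --motion "0 0 0 0 0 1.5; 0 0 0 0 0 3; 0 0 0 0 0 4.5; 0 0 0 0 0 6; 0 0 0 0 0 7; 0 0 0 0 0 8; 0 0 0 0 0 9; 0 0 0 0 0 10"

```text
time_s: 21.2
ee_pos: [0.6036, -0.0981, 0.0922]
tcp_rot: [0.002, 0.844, -0.536, -0.0]
ft_force: [-5.7, -5.3, 7.5]
gripper_width: 0.0145
finger_force: 35.4
```

```bash
python3 tq.py; python3 - <<'E'
from mv import *
for n in("scene","top"):
    im,P=cloud(n); d=P[...,:2]-LO; c,s=np.cos(LY),np.sin(LY);X=d[...,0]*c+d[...,1]*s;Y=-d[...,0]*s+d[...,1]*c;Z=P[...,2]
    m=(X<-.112)&(X>-.125)&(abs(Y)<.04)&(Z>.015)&(Z<.09); print(n,m.sum(), (np.c_[X[m],Y[m],Z[m]].mean(0)) if m.any() else None)
E
```

```text
[ 0.6036 -0.0981  0.0922] yaw rel -71.1 F [-5.7 -5.3  7.5] T [-1.555  2.219  0.075] 0.01454351242515148 35.394214019179344 q6 0.34
scene 2 [-0.11330202  0.02982329  0.06777038]
top 0 None
```

send_rows --motion "0 0 0 0 0 1; 0 0 0 0 0 2; 0 0 0 0 0 2.8; 0 0 0 0 0 2.8; 0 0 0 0 0 2.8"

```text
time_s: 21.8
ee_pos: [0.6035, -0.0983, 0.0922]
tcp_rot: [0.002, 0.831, -0.556, -0.0]
ft_force: [-5.6, -4.7, 7.5]
gripper_width: 0.0144
finger_force: 34.3
```

```bash
python3 tq.py
```

```text
[ 0.6035 -0.0983  0.0922] yaw rel -73.9 F [-5.6 -4.7  7.5] T [-1.697  2.338  0.237] 0.014375453683331757 34.3482421617955 q6 0.29
```

send_rows --motion "0 0 0 0 0 -2; 0 0 0 0 0 -4; 0 0 0 0 0 -6; 0 0 0 0 0 -8; 0 0 0 0 0 -10; 0 0 0 0 0 -12; 0 0 0 0 0 -14; 0 0 0 0 0 -16"

```text
time_s: 22.6
ee_pos: [0.6042, -0.0977, 0.0922]
tcp_rot: [0.002, 0.901, -0.434, -0.0]
ft_force: [-4.8, -2.9, 6.8]
gripper_width: 0.014
finger_force: 36.0
```

```bash
python3 tq.py; python3 - <<'E'
from mv import *
im,P=cloud("top"); cv2.imwrite("pics/t5.png",im)
d=P[...,:2]-LO; c,s=np.cos(LY),np.sin(LY);X=d[...,0]*c+d[...,1]*s;Y=-d[...,0]*s+d[...,1]*c;Z=P[...,2]
print(((abs(X+.112)<.006)&(Z>.01)&(Z<.06)&(abs(Y)<.07)).sum())
E
```

```text
[ 0.6042 -0.0977  0.0922] yaw rel -57.8 F [-4.8 -2.9  6.8] T [-1.102  1.582  0.063] 0.013976320806201162 35.97787248705643 q6 0.57
35
```

```bash
python3 - <<'E'
from mv import *
a,_=cloud("scene");b=cv2.imread("pics/t5.png")
c1=cv2.resize(a[240:380,230:360],None,fx=4.2,fy=4.2,interpolation=cv2.INTER_CUBIC)[:590,:500]
c2=cv2.resize(b[170:310,330:430],None,fx=3,fy=3,interpolation=cv2.INTER_CUBIC)
w=np.zeros((590,800,3),np.uint8);w[:c1.shape[0],:c1.shape[1]]=c1;w[:c2.shape[0],500:]=c2[:,:300];cv2.imwrite("pics/a5.png",w)
E
python3 hat.py
```

```text
top 2328 hatch angle 1.5
scene 4221 hatch angle 1.1
```

View pics/a5.png

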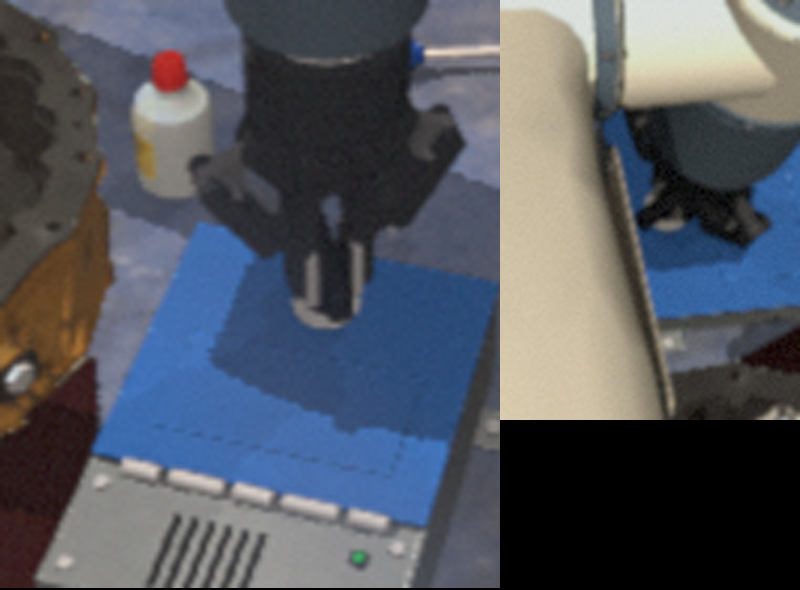

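send_rows --motion "0 0 0 0 0 -2; 0 0 0 0 0 -4; 0 0 0 0 0 -6; 0 0 0 0 0 -8; 0 0 0 0 0 -10; 0 0 0 0 0 -12; 0 0 0 0 0 -14; 0 0 0 0 0 -14"

```text
time_s: 23.6
ee_pos: [0.6048, -0.0971, 0.0922]
tcp_rot: [0.001, 0.947, -0.322, 0.0]
ft_force: [-4.1, -2.0, 6.7]
gripper_width: 0.0144
finger_force: 36.3
```

```bash
python3 tq.py
```

```text
[ 0.6048 -0.0971  0.0922] yaw rel -43.9 F [-4.1 -2.   6.7] T [-0.552  1.151  0.017] 0.014422518547357 36.31999921242823 q6 0.82
```

send_rows --motion "0 0 0 0 0 -4; 0 0 0 0 0 -9; 0 0 0 0 0 -14; 0 0 0 0 0 -19; 0 0 0 0 0 -24; 0 0 0 0 0 -29; 0 0 0 0 0 -34; 0 0 0 0 0 -39"

```text
time_s: 24.4
ee_pos: [0.6054, -0.0951, 0.0923]
tcp_rot: [-0.001, 1.0, 0.014, 0.001]
ft_force: [-2.6, 6.0, 5.9]
gripper_width: 0.0144
finger_force: 40.4
```

```bash
python3 tq.py
```

```text
[ 0.6054 -0.0951  0.0923] yaw rel -4.7 F [-2.6  6.   5.9] T [ 2.252  0.877 -0.2  ] 0.014420301436910135 40.41569090564735 q6 1.5
```

send_rows --motion "0 0 0 0 0 -4; 0 0 0 0 0 -8; 0 0 0 0 0 -11; 0 0 0 0 0 -13.5; 0 0 0 0 0 -16; 0 0 0 0 0 -18; 0 0 0 0 0 -20; 0 0 0 0 0 -22"

```text
time_s: 25.2
ee_pos: [0.6051, -0.094, 0.0922]
tcp_rot: [-0.001, 0.979, 0.203, 0.001]
ft_force: [-3.9, 8.2, 9.4]
gripper_width: 0.0142
finger_force: 47.5
```

```bash
python3 tq.py
```

```text
[ 0.6051 -0.094   0.0922] yaw rel 17.1 F [-3.9  8.2  9.4] T [ 3.217  1.567 -0.653] 0.014162338299320454 47.49876368790865 q6 1.88
```

send_rows --motion "0 0 0 0 0 2; 0 0 0 0 0 4; 0 0 0 0 0 6; 0 0 0 0 0 6"

```text
time_s: 25.6
ee_pos: [0.6052, -0.0943, 0.0922]
tcp_rot: [-0.001, 0.989, 0.151, 0.001]
ft_force: [-3.0, 7.7, 8.1]
gripper_width: 0.0141
finger_force: 44.4
```

```bash
python3 tq.py
```

```text
[ 0.6052 -0.0943  0.0922] yaw rel 11.0 F [-3.   7.7  8.1] T [ 2.789  1.316 -0.467] 0.014065091311206828 44.38422375591472 q6 1.78
```

send_rows --motion "0 0 0 0 0 2; 0 0 0 0 0 4; 0 0 0 0 0 6; 0 0 0 0 0 6"

```text
time_s: 26.0
ee_pos: [0.6053, -0.0946, 0.0922]
tcp_rot: [-0.001, 0.995, 0.099, 0.001]
ft_force: [-3.7, 7.0, 7.7]
gripper_width: 0.0145
finger_force: 42.2
```

```bash
python3 tq.py
```

```text
[ 0.6053 -0.0946  0.0922] yaw rel 5.0 F [-3.7  7.   7.7] T [ 2.34   1.118 -0.372] 0.014462497466326635 42.248800004599616 q6 1.67
```

send_rows --motion "0 0 0 0 0 0; 0 0 0 0 0 0; 0 0 0 0 0 0; 0 0 -4 0 0 0; 0 0 -8 0 0 0; 0 0 -13 0 0 0; 0 0 -13 0 0 0" --claw 0.6

```text
time_s: 26.7
ee_pos: [0.6084, -0.0973, 0.2292]
tcp_rot: [0.002, 0.995, 0.1, 0.007]
ft_force: [1.0, -0.7, 0.7]
gripper_width: 0.0517
finger_force: 0.0
```

```bash
cat > bar.py <<'E'
from mv import *
for n in("scene","top"):
    im,P=cloud(n);cv2.imwrite(f"pics/b_{n}.png",im)
    d=P[...,:2]-LO; c,s=np.cos(LY),np.sin(LY);X=d[...,0]*c+d[...,1]*s;Y=-d[...,0]*s+d[...,1]*c;Z=P[...,2]
    m=(np.hypot(X+.074,Y)<.045)&(Z>.1)&(Z<.125)
    q=np.c_[X[m],Y[m]]
    if len(q)>30: print(n,len(q),cv2.minAreaRect((q*1000).astype(np.float32)), "PCA angle from y", np.degrees(np.arctan2(*(-np.linalg.svd(q-q.mean(0))[2][0][[0,1]]))).round(1))
    m=(X<-.114)&(X>-.13)&(abs(Y)<.03)&(Z>.03)&(Z<.075); print(n,"proud",m.sum(),np.c_[X[m],Y[m],Z[m]].mean(0).round(4) if m.any() else "")
E
python3 bar.py; python3 tq.py; python3 hat.py
```

```text
scene 189 ((-74.51295471191406, -1.79498291015625), (62.69291687011719, 16.40520668029785), 62.124107360839844) PCA angle from y -154.6
scene proud 1 [-0.1142  0.0252  0.0671]
top 81 ((-70.8840103149414, 9.459784507751465), (37.437965393066406, 13.6432466506958), 69.46734619140625) PCA angle from y 15.1
top proud 0 
[ 0.6057 -0.0962  0.2223] yaw rel 5.1 F [-0.2  0.6 -0.7] T [0.018 0.049 0.045] 0.051349459003490895 0.0 q6 1.67
top 2606 hatch angle 2.3
scene 4272 hatch angle 1.2
```

```bash
python3 - <<'E'
from mv import *
o,p,r=st(); row([.52,.25,.30],r)
E
```

```text
-1.46 -35.60 -8.01 0.0 0.0 0.0  rows>=8
```

send_rows --motion "0 -4.5 -1 0 0 0; 0 -9 -2 0 0 0; 0 -13.5 -3 0 0 0; -0.5 -18 -4 0 0 0; -0.5 -22.5 -5 0 0 0; -1 -27 -6 0 0 0; -1 -31.5 -7 0 0 0; -1.5 -35.5 -8 0 0 0"

```text
time_s: 27.7
ee_pos: [0.5191, 0.2506, 0.2993]
tcp_rot: [0.001, 0.995, 0.1, -0.002]
ft_force: [1.4, -0.1, 0.0]
gripper_width: 0.051
finger_force: 0.0
```

```bash
python3 bar.py; python3 - <<'E'
import cv2,numpy as np
a=cv2.imread("pics/b_top.png");b=cv2.imread("pics/b_scene.png")
c1=cv2.resize(a[190:300,345:425],None,fx=5,fy=5,interpolation=cv2.INTER_CUBIC)
c2=cv2.resize(b[270:390,240:340],None,fx=4,fy=4,interpolation=cv2.INTER_CUBIC)
w=np.zeros((560,800,3),np.uint8);w[:550,:400]=c1;w[:480,400:]=c2;cv2.imwrite("pics/a6.png",w)
E
```

```text
scene 180 ((-73.98011779785156, -1.8663291931152344), (62.637935638427734, 14.356619834899902), 64.23370361328125) PCA angle from y -154.7
scene proud 0 
top 184 ((-76.50006103515625, -1.7352962493896484), (60.79916000366211, 14.281458854675293), 65.29558563232422) PCA angle from y 24.9
top proud 17 [-0.117  -0.0017  0.0616]
```

View pics/a6.png

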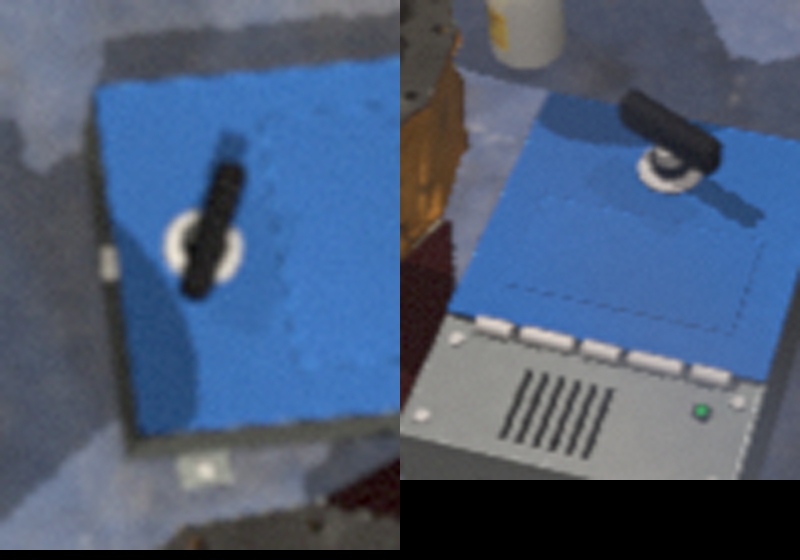

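The top view shows the steel bolt standing proud of the front wall at (110,262) in the crop. The handle rests at about -25°, the hatch is shut, and the arm is clear. I'll check how far the bolt is out, and hand the job in if it is fully out.

```bash
python3 - <<'E'
from mv import *
im,P=cloud("top")
d=P[...,:2]-LO; c,s=np.cos(LY),np.sin(LY);X=d[...,0]*c+d[...,1]*s;Y=-d[...,0]*s+d[...,1]*c;Z=P[...,2]
m=(X<-.108)&(X>-.135)&(abs(Y)<.02)&(Z>.045)&(Z<.075)&(im.min(-1)>100)
e=np.percentile(X[m],2);print(m.sum(),X[m].min(),e)
w=(X<-.1)&(X>-.125)&(abs(Y)>.03)&(abs(Y)<.07)&(Z>.055)&(Z<.075);print("edge beside",np.percentile(X[w],2))
if e<-.115: print(order.job_done())
E
```

```text
17 -0.11955128081688794 -0.11949305682113816
edge beside -0.11413957031159526
the job is handed in; nothing more can be done
None
```

The scanner lies flat and straight in the locker, the hatch is shut, and the camera shows the bolt about 5 to 8 mm proud of the front wall (fully out is about 7 mm). The job was handed in at about 28 s with the arm clear, but no verdict came back.

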